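# Sweep loose pressure fittings into the counting bay

## Robot

A 7-joint arm with a two-finger parallel gripper is mounted at the origin on the work surface. World frame = base frame: x ahead of the robot, y to its left, z up, the work surface at z = 0. Lengths are in m, angles in rad, forces in N, time in s.
With the tool pointing down it reaches from about 0.4 to 0.875 m from the base axis. Payload 6.5 kg.
Tool frame: the origin (TCP) lies midway between the tips of the shut fingers; the grasp point (between the pads) lies 19 mm behind it; y points along the fingers, x is the direction in which the jaws open and shut, and the axes are right-handed (so a half turn about y gives the same grasp; the last joint's range is limited). The gripper opens to 85 mm and grips with 20 to 120 N. Pads are 22 mm wide; open, the fingers measure 114 mm over their backs; the gripper's body (76 mm by 85 mm) begins 54 mm behind the grasp point. The pads swing forward as they close: fully open they stand 13 mm farther back than shut.
Start: joints at [-1.31, 0.536, -0.004, 1.538, 0.003, 1.067, -0.071], TCP at [0.209, 0.616, 0.231] pointing down, gripper open.
Joint ranges: [-2.7, 2.7], [-0.37, 2.16], [-1.27, 1.26], [0.24, 2.4], [-1.31, 4.45], [0.19, 1.91], [-2.76, 2.76]. Speed limits (rad/s): [2.39, 2.39, 3.14, 3.14, 3.14, 3.14, 3.14].

## Interface

Orientations are given as a 3x3 rotation matrix whose columns are the frame's x, y, z axes.
In Python, from cell import robot gives the robot as it stands.
- The arm moves only by the tool drive_tool, never from a script. Its arguments are lists of equal length, an entry for each row: "claw": the gripper command: -1 is shut, 1 is fully open, values between are in proportion; "slide": the shift along the tool's x, y, z in cm, a list of three; "turn": the turn about the tool's y in rad. A call has 1 to 12 rows; each row is the pose to reach, as a shift and turn from the pose commanded when the call began, along the tool's axes at that moment; what a row does not reach only later rows make up. A row lasts 1/8 s, in which the tool goes at most 62.5 mm and 10.7 degrees, less where a joint would pass 70% of its speed; a pose out of reach is approached as far as the arm can. A call with a gripper value outside its range is refused whole. The fingers move at their own pace and stop on an object; "squeeze" is the grip in N (left out, the last holds). Time passes only in rows, so rows that repeat a pose let the fingers close. It gives the time, the measured TCP pose, the force and the opening at its end, in the units of the state.
- robot.observe(): the state, without advancing time (a new reading comes with each control period).
- robot.grab_frame(name): name is "side" or "top"; returns the picture (384x512x3 uint8, red, green, blue); there is no depth.
- robot.camera_params(name): a dict with "mtx" (3x3 intrinsics, pixels), "dist_coeffs" ([k1, k2, p1, p2, k3] as OpenCV has them; the pictures are not rectified), "position" and "orientation" of the camera in the world. Camera axes: x right, y up, looking along -z (the intrinsics and any distortion apply to the point x, -y, -z); pixel columns grow to the right and rows downward; lengths in m; the calibration is good to about 2 mm. A picture is of the moment at which its call begins. camera_params takes no time and is no camera call.
- robot.hand_in(): hands the job in, once; it reports no verdict.
The state is a dict: "time_s": time; "joints": joint angles; "qd": joint speeds; "joint_efforts": joint torques, N m; "position": TCP position; "tcp_rot": TCP orientation; "contact_force": force on the tool from outside, world axes, zero at the start; "ft_torque": the same for the moment, N m; "finger_gap": finger opening in m.
Only numpy, scipy, OpenCV 4.12 (cv2) and the standard library are available. Lean on these libraries where they do the work, as an engineer would, in place of code of your own. Each camera call takes 0.05 s, during which the arm holds its last target. There are 200 camera calls.

## Task

Take the straightedge from its rubber mat by its upright grip and use it to gather the four loose fittings and push them together, as one group, wholly into the open-fronted counting bay: no fitting may go in while another is still more than a hand's breadth (100 mm) short of the mouth. Move the fittings with the straightedge only, never with the gripper, and do not disturb the gauge, the transmitter or the jar. Finally stand the straightedge back on its mat and let go.

Things in the scene. Friction and masses are not known exactly. Their poses are not given: they have to be found in the camera images.
- bay: Fixed aluminium counting bay: a U of three walls (6 mm thick, 18 mm high) screwed to the bench, no floor of its own, so parts slide in on the bench top. Inside it is 172 mm wide (its x) and 100 mm deep (its y). Origin: on the bench at the middle of the open mouth; its y axis points into the bay (the back wall's inner face is at y = +100 mm; side walls' inner faces at x = +-86 mm and they begin at y = 0); z up.
- mat: Fixed black rubber mat, 200 mm (its x) by 80 mm (its y), 2 mm thick, the place of the straightedge. Origin: centre of its underside, z up.
- straightedge: Hand straightedge, 300 g, standing on its mat at the start: a plain aluminium bar 150 mm long (its x), 24 mm thick (its y) and 24 mm high, with flat upright faces, and on top of it in the middle an upright black grip 60 mm long (its x), 14 mm thick (its y), from 24 mm up to 88 mm above the underside. Origin: centre of the underside; z up. Symmetric under a half turn about z.
- hex_plug: Loose brass plug: hexagon 24 mm across flats (28 mm across corners), 12 mm high, with a round boss of 16 mm diameter on top, 22 mm high in all; 60 g. Origin: centre of the underside.
- round_cap: Loose steel cap: plain cylinder 26 mm in diameter, 20 mm high, 70 g. Origin: centre of the underside.
- square_block: Loose steel block 24 x 24 mm (34 mm over the corners), 18 mm high, 70 g, with a dark port on top. Origin: centre of the underside.
- hex_spacer: Loose brass spacer: hexagon 24 mm across flats (28 mm across corners), 24 mm high, with a dark bore; 80 g. Origin: centre of the underside.
- gauge: Bystander: loose dial gauge lying face up, 64 mm in diameter, 31 mm high. Origin: centre of the underside.
- transmitter: Bystander: loose steel pressure transmitter standing on a hexagonal foot 46 mm across flats (53 mm across corners), with a 26 mm barrel, 84 mm high. Origin: centre of the underside.
- jar: Bystander: loose amber jar, 48 mm in diameter, 65 mm high. Origin: centre of the underside.
Not all that is in view belongs to the job. Leave any green look-alike of the straightedge alone. Leave any red look-alike of the hex_spacer alone.

How it is judged:
On the way, in this order (a step that is already met when the one before it is completed fails the run):
1. the straightedge is taken from its mat (horizontal distance between straightedge and mat above 0.08 m), for 0.1 s.
2. all four fittings are wholly inside the bay (y of hex_plug in the frame of bay between 0.013 and 0.1 m and x of hex_plug in the frame of bay between -0.08 and 0.08 m and angle between each of hex_plug, round_cap, square_block, hex_spacer's own z axis and vertical below 0.15 rad and y of round_cap in the frame of bay between 0.013 and 0.1 m and x of round_cap in the frame of bay between -0.08 and 0.08 m and y of square_block in the frame of bay between 0.013 and 0.1 m and x of square_block in the frame of bay between -0.08 and 0.08 m and y of hex_spacer in the frame of bay between 0.013 and 0.1 m and x of hex_spacer in the frame of bay between -0.08 and 0.08 m), for 0.2 s.
At the end, for the whole second after the job is handed in: Each fitting stands upright (0.15 rad) in the bay, its centre 13 mm or more inside the mouth and within 80 mm of the centre line. The straightedge stands upright (0.1 rad) on the mat, its centre within 35 mm of the mat's centre along each mat axis; all at rest (all of step 2 and x of straightedge in the frame of mat between -0.035 and 0.035 m and y of straightedge in the frame of mat between -0.035 and 0.035 m and angle between straightedge's own z axis and vertical below 0.1 rad and height (world z) of straightedge below 0.006 m and linear speed of each of hex_plug, round_cap, square_block, hex_spacer, straightedge below 0.01 m/s); the robot touches nothing.
It fails at once if the gripper or arm touches a fitting (contact force between any of the fingers, the arm and hex_plug above 0.3 N or contact force between any of the fingers, the arm and round_cap above 0.3 N or contact force between any of the fingers, the arm and square_block above 0.3 N or contact force between any of the fingers, the arm and hex_spacer above 0.3 N).
It fails at once if a fitting is inside the bay (centre 13 mm past the mouth) while another is still more than 100 mm short of the mouth (y of any of hex_plug, round_cap, square_block, hex_spacer in the frame of bay above 0.013 m and y of any of hex_plug, round_cap, square_block, hex_spacer in the frame of bay below -0.1 m).
It fails at once if the gauge, transmitter or jar is moved by more than 12 mm or tipped (distance of any of gauge, transmitter, jar from where it was at the start of the episode above 0.012 m or angle between any of gauge, transmitter, jar's own z axis and vertical above 0.2 rad).
It also fails if it takes over 72 s, if anything falls off the work surface, if the arm or the gripper's body presses on something with over 40 N, if the wrist force passes 120 N, or if a joint passes its speed limit or range.

## Working session

There is one attempt and no reset: what is moved stays moved. The work goes in short steps, Python scripts to look and compute and a tool call to move; the robot and the scene stay as the last step left them, time stands still between calls to the robot, and variables do not carry over. Pictures are saved under pics/ and viewed, about 8 in all and at most 12, crops included, and the job is handed in when it is done.

Besides the shell and the picture viewer there is one more tool, called after "Call:" as name(argument=value, ...) on one line, values as JSON. drive_tool: Moves the arm, as the interface text tells. Its arguments: {"type":"object","properties":{"claw":{"type":"array","items":{"type":"number"}},"slide":{"type":"array","items":{"type":"array","items":{"type":"number"}}},"turn":{"type":"array","items":{"type":"number"}},"squeeze":{"type":"number"}},"required":["claw","slide","turn"]}

```bash
mkdir -p pics; ls; cat > h.py <<'E'
import numpy as np, cv2
from cell import robot
def grab(n,f):
    im=robot.grab_frame(n)[:,:,::-1].copy(); cv2.imwrite('pics/'+f,im); return im
def ray(n,uv):
    c=robot.camera_params(n); K=np.array(c['mtx'],float); d=np.array(c['dist_coeffs'],float)
    p=cv2.undistortPoints(np.array(uv,float).reshape(-1,1,2),K,d).reshape(-1,2)
    v=np.c_[p[:,0],-p[:,1],-np.ones(len(p))]@np.array(c['orientation'],float).T
    return np.array(c['position'],float),v
def onz(n,uv,z):
    o,v=ray(n,uv); return o+v*((z-o[2])/v[:,2])[:,None]
E
python3 - <<'E'
from h import *
for n in('top','side'):
    im=grab(n,n+'0.png'); c=robot.camera_params(n); print(n,c)
a=cv2.imread('pics/top0.png'); cv2.imwrite('pics/top0b.png',cv2.resize(a,(800,600),interpolation=cv2.INTER_CUBIC))
a=cv2.imread('pics/side0.png'); cv2.imwrite('pics/side0b.png',cv2.resize(a,(800,600),interpolation=cv2.INTER_CUBIC))
print(robot.observe())
E
```

```text
pics
top {'mtx': array([[357.61014083,   0.        , 258.36961801],
       [  0.        , 357.61014083, 195.62019307],
       [  0.        ,   0.        ,   1.        ]]), 'dist_coeffs': array([0.00205896, 0.        , 0.        , 0.        , 0.        ]), 'position': array([ 0.41137087, -0.13268745,  0.84095717]), 'orientation': array([[-0.02514305,  0.98359884, -0.17860893],
       [-0.99945077, -0.02859076, -0.01675505],
       [-0.02158681,  0.17808956,  0.98377747]])}
side {'mtx': array([[399.52093906,   0.        , 256.17157238],
       [  0.        , 399.52093906, 185.72624519],
       [  0.        ,   0.        ,   1.        ]]), 'dist_coeffs': array([-0.04290452,  0.        ,  0.        ,  0.        ,  0.        ]), 'position': array([ 0.44972523, -0.79414209,  0.5289494 ]), 'orientation': array([[ 0.98512926,  0.11584953, -0.12688276],
       [-0.17046001,  0.56644649, -0.80627648],
       [-0.02153446,  0.81591499,  0.57777072]])}
{'time_s': 0.1, 'joints': array([-1.31021144,  0.53705552, -0.00440773,  1.5388    ,  0.00257129,
        1.06732041, -0.07120901]), 'qd': array([ 0.00075364, -0.00292957, -0.00057936, -0.00222706,  0.00027969,
       -0.00102546,  0.00062074]), 'joint_efforts': array([ 2.00284201e-03, -5.84566534e+01,  1.05161995e+00, -2.59775090e+01,
        1.26230135e-02,  4.66800935e-03, -1.85197155e-05]), 'position': array([0.20848612, 0.61503734, 0.23051359]), 'tcp_rot': array([[ 3.20978263e-01, -4.03398632e-04, -9.47086475e-01],
       [ 9.47085253e-01, -1.52516072e-03,  3.20978499e-01],
       [-1.57394138e-03, -9.99998756e-01, -1.07490544e-04]]), 'contact_force': array([-0.03223741,  0.28831395,  0.21010766]), 'ft_torque': array([-0.01740632,  0.02743656,  0.01869395]), 'finger_gap': 0.08518834188930127}
```

View pics/top0b.png

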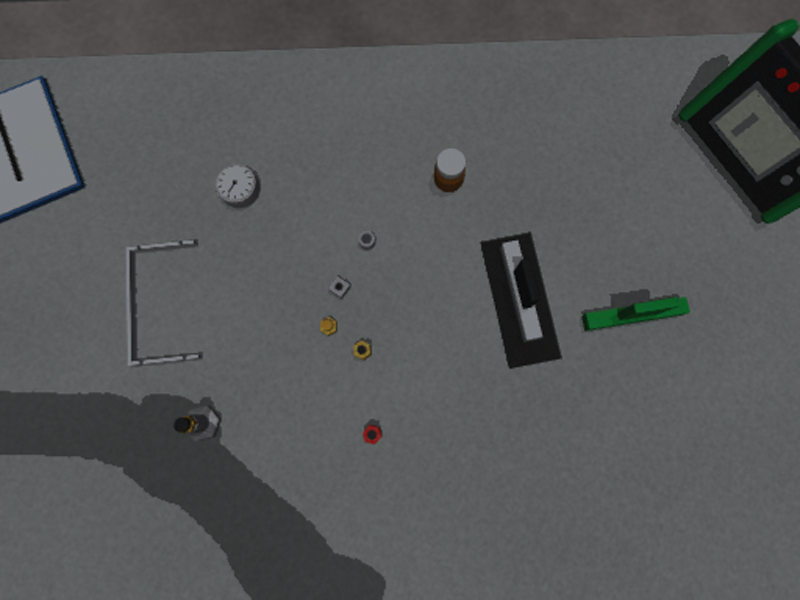

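View pics/side0b.png

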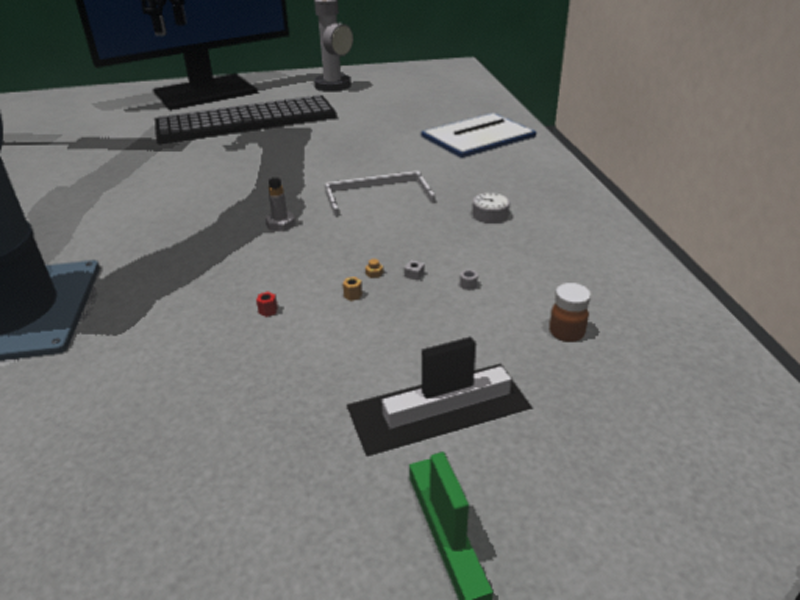

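Top view (800x600):
- The straightedge is the white bar on the black mat at (521,290). The green look-alike is at (636,312) and gets left alone.
- The fittings are the round cap (367,240), block (340,287), plug (328,326) and spacer (362,350). The red look-alike spacer is at (372,434).
- The bay mouth runs from (197,242) to (200,356), opening to the right.
- The gauge is at (237,185), the transmitter foot at (207,423) and the jar at (450,175).

The side view agrees.

```bash
cat > m.py <<'E'
from h import *
im=cv2.imread('pics/top0.png'); hsv=cv2.cvtColor(im,cv2.COLOR_BGR2HSV)
s=512/800
P=lambda l:np.array(l,float)*s
def blobs(m,amin,name,z):
    cs,_=cv2.findContours(m.astype(np.uint8),cv2.RETR_EXTERNAL,cv2.CHAIN_APPROX_NONE)
    for c in cs:
        if cv2.contourArea(c)<amin: continue
        w=onz('top',c.reshape(-1,2),z)[:,:2].astype(np.float32)
        r=cv2.minAreaRect(w); b=cv2.boxPoints(r)
        e=b[1]-b[0] if np.linalg.norm(b[1]-b[0])>np.linalg.norm(b[2]-b[1]) else b[2]-b[1]
        print(name,'px',(c.reshape(-1,2).mean(0)/s).round(),'c',np.round(r[0],3),'size',np.round(r[1],3),'longdir deg',round(float(np.degrees(np.arctan2(e[1],e[0])))%180,1))
V=hsv[:,:,2]; roi=np.zeros(V.shape,bool); roi[130:290,70:400]=1
blobs(roi&(V>135)&(hsv[:,:,1]<40),15,'bright',.02)
blobs(roi&(V<32),100,'black',.002)
blobs(roi&(hsv[:,:,1]>120)&(V>60),15,'sat',.02)
print('mouth ends',onz('top',P([[197,242],[200,356]]),.018)[:,:2].round(3),'back',onz('top',P([[128,248],[131,364]]),.018)[:,:2].round(3))
for n,uv,z in(('cap',[367,239],.02),('block',[340,286],.018),('plug',[328.5,325],.018),('spacer',[362.5,349],.024),('gauge',[235,184],.031),('jar',[451,160],.065),('red',[372.5,433],.024),('trans foot',[207,423],.01)):
    print(n,onz('top',P([uv]),z)[0,:2].round(3))
S=lambda l:np.array(l,float)*s
for n,uv,z in(('cap',[469,274],.02),('block',[414,266],.018),('plug',[374,264],.02),('spacer',[352,283],.024),('jar',[573,293],.065)):
    print('side',n,onz('side',S([uv]),z)[0,:2].round(3))
E
python3 m.py; python3 - <<'E'
import cv2
a=cv2.imread('pics/top0.png')[130:250,70:370]; cv2.imwrite('pics/crop1.png',cv2.resize(a,(800,320),interpolation=cv2.INTER_CUBIC))
E
```

```text
black px [520. 300.] c [ 0.57  -0.294] size [0.197 0.079] longdir deg 9.6
sat px [371. 434.] c [ 0.375 -0.067] size [0.024 0.025] longdir deg 144.5
sat px [361. 349.] c [ 0.497 -0.054] size [0.023 0.026] longdir deg 179.2
sat px [328. 326.] c [ 0.533 -0.004] size [0.021 0.026] longdir deg 179.8
sat px [604. 318.] c [ 0.533 -0.415] size [0.025 0.053] longdir deg 97.9
mouth ends [[0.67  0.197]
 [0.494 0.186]] back [[0.663 0.304]
 [0.485 0.288]]
cap [ 0.666 -0.065]
block [ 0.594 -0.023]
plug [ 0.535 -0.006]
spacer [ 0.497 -0.057]
gauge [0.757 0.137]
jar [ 0.769 -0.195]
red [ 0.376 -0.07 ]
trans foot [0.396 0.174]
side cap [ 0.667 -0.064]
side block [ 0.593 -0.023]
side plug [ 0.534 -0.009]
side spacer [ 0.496 -0.058]
side jar [ 0.766 -0.197]
```

View pics/crop1.png

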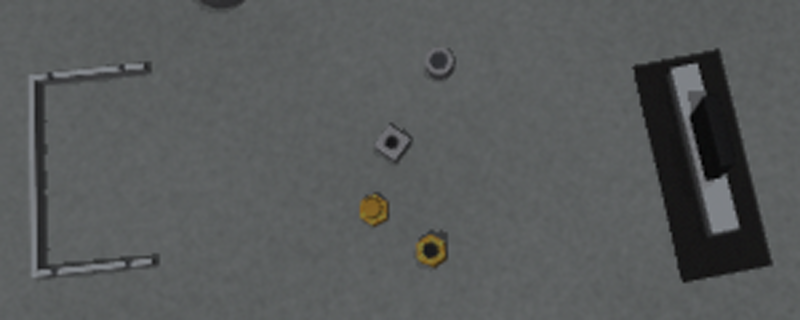

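The crop confirms the choice: the white bar with the black upright grip on the black mat. It also confirms the open bay mouth and the four fittings. Next I work out the straightedge pose and the first move.

```bash
cat >> h.py <<'E'
M=np.array([.582,.1915]); TH=.075
EX=np.array([np.cos(TH),np.sin(TH)]); EY=np.array([-EX[1],EX[0]])
def bay(x,y): return M+x*EX+y*EY
def tobay(p): d=np.array(p)[:2]-M; return np.round([d@EX,d@EY],4)
def to(xy,z,deg):   # slide (cm), turn (rad) to world pose; deg=world angle of tool x
    o=robot.observe(); R=np.array(o['tcp_rot']); p=np.array(o['position'])
    a=np.degrees(np.arctan2(R[1,0],R[0,0])); t=(a-deg+180)%360-180
    s=R.T@(np.array([*xy,z])-p)*100
    print('to',np.round(xy,3),z,deg,'slide',s.round(2),'turn',round(np.radians(t),3),'| now',p.round(4),'a',a.round(2),'t',o['time_s'])
E
python3 - <<'E'
from h import *
# bar: bright mask inside mat region
im=cv2.imread('pics/top0.png'); k=np.array([[671,70],[695,64],[738,230],[712,236]])/2.6667+[70,130]
w=onz('top',k,.026)[:,:2]; print(w.round(3),w.mean(0).round(4))
e=(w[0]+w[1]-w[2]-w[3])/2; print('len',np.linalg.norm(e),'dir',np.degrees(np.arctan2(e[1],e[0])))
g=cv2.cvtColor(im,cv2.COLOR_BGR2HSV); m=(g[:,:,2]>95)&(g[:,:,1]<60); m[:, :315]=0; m[:,355:]=0; m[:150]=0; m[235:]=0
roi=np.zeros(m.shape,np.uint8); cv2.fillConvexPoly(roi,(k+(k-k.mean(0))*.12).astype(int),1)
p=np.argwhere(m&(roi>0))[:,::-1]; wr=onz('top',p,.026)[:,:2].astype(np.float32); print(len(p),cv2.minAreaRect(wr))
# side view bar top face corners & grip top corners
sd=np.array([[385,410],[505,371],[511,382],[390,425]])*.64
print('side bar',onz('side',sd,.026)[:,:2].round(3),onz('side',sd,.026).mean(0).round(4))
gt=np.array([[422,347],[473,338]])*.64; w=onz('side',gt,.090); print('side grip top',w.round(3))
gt=np.array([[517,257],[535,305]])*.64
to((.57,-.29),.2,-80)
E
```

```text
[[ 0.649 -0.27 ]
 [ 0.654 -0.291]
 [ 0.506 -0.319]
 [ 0.501 -0.297]] [ 0.5775 -0.2943]
len 0.15060218022741223 dir 10.362139026130443
390 ((0.579921305179596, -0.29412519931793213), (0.14944475889205933, 0.023920269683003426), 10.345962524414062)
side bar [[ 0.505 -0.313]
 [ 0.653 -0.279]
 [ 0.654 -0.298]
 [ 0.507 -0.336]] [ 0.5796 -0.3066  0.026 ]
side grip top [[ 0.551 -0.291  0.09 ]
 [ 0.609 -0.287  0.09 ]]
to [ 0.57 -0.29] 0.2 -80 slide [-74.11   3.17 -63.29] turn 2.64 | now [0.2085 0.615  0.2305] a 71.28 t 0.1
```

Call:
drive_tool(claw=[1,1,1,1,1,1,1,1,1,1,1,1], slide=[[-74.3,3,-64.3],[-74.3,3,-64.3],[-74.3,3,-64.3],[-74.3,3,-64.3],[-74.3,3,-64.3],[-74.3,3,-64.3],[-74.3,3,-64.3],[-74.3,3,-64.3],[-74.3,3,-64.3],[-74.3,3,-64.3],[-74.3,3,-64.3],[-74.3,3,-64.3]], turn=[2.64,2.64,2.64,2.64,2.64,2.64,2.64,2.64,2.64,2.64,2.64,2.64], squeeze=60)

```text
time_s: 1.6
position: [0.4917, -0.0803, 0.2084]
tcp_rot: [[0.531, 0.0, 0.848], [-0.848, 0.0, 0.531], [-0.0, -1.0, 0.0]]
contact_force: [1.8, 0.7, 0.3]
finger_gap: 0.0856
```

```bash
python3 -c "
from h import *
to((.579,-.295),.2,-79.7)"
```

```text
to [ 0.579 -0.295] 0.2 -79.7 slide [22.82  0.83 -4.  ] turn 0.38 | now [ 0.4917 -0.0803  0.2084] a -57.95 t 1.6
```

Call:
drive_tool(claw=[1,1,1,1,1,1,1,1], slide=[[22.8,0.8,-4],[22.8,0.8,-4],[22.8,0.8,-4],[22.8,0.8,-4],[22.8,0.8,-4],[22.8,0.8,-4],[22.8,0.8,-4],[22.8,0.8,-4]], turn=[0.38,0.38,0.38,0.38,0.38,0.38,0.38,0.38])

```text
time_s: 2.6
position: [0.5798, -0.2914, 0.2006]
tcp_rot: [[0.185, 0.0, 0.983], [-0.983, 0.001, 0.185], [-0.001, -1.0, 0.0]]
contact_force: [0.4, 0.5, -0.1]
finger_gap: 0.0852
```

```bash
python3 -c "
from h import *
to((.579,-.295),.046,-79.7)
a=grab('side','s1.png'); cv2.imwrite('pics/s1c.png',cv2.resize(a[150:330,180:400],(800,655))[:600])"
```

```text
to [ 0.579 -0.295] 0.046 -79.7 slide [ 0.35 15.46 -0.15] turn 0.007 | now [ 0.5798 -0.2914  0.2006] a -79.32 t 2.6
```

View pics/s1c.png

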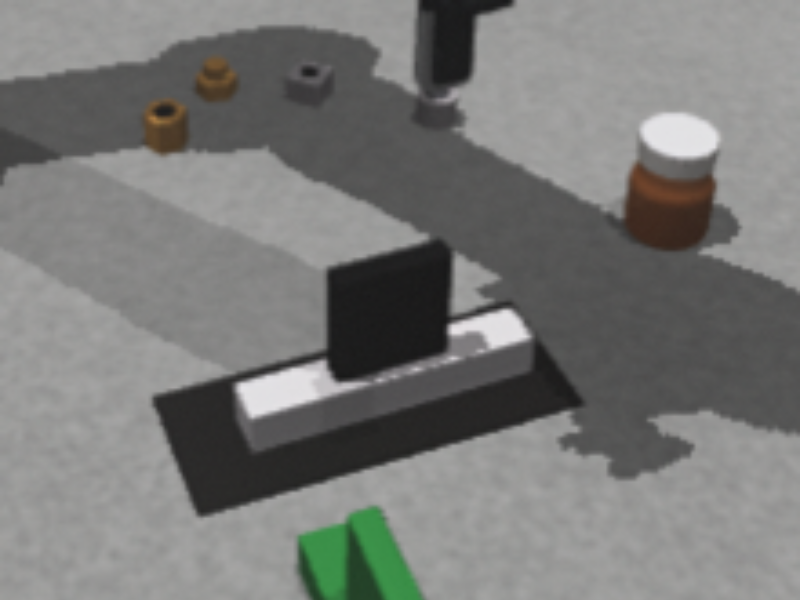

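The crop shows the grip's top edge from (328,268) to (450,240), with the fingers still well above it and the jar clear at (670,180). Descending.

Call:
drive_tool(claw=[1,1,1,1,1,1], slide=[[0.35,5,-0.1],[0.35,9,-0.1],[0.35,12.5,-0.1],[0.35,15.5,-0.1],[0.35,15.5,-0.1],[0.35,15.5,-0.1]], turn=[0.007,0.007,0.007,0.007,0.007,0.007])

```text
time_s: 3.4
position: [0.58, -0.2967, 0.0468]
tcp_rot: [[0.177, 0.002, 0.984], [-0.984, -0.001, 0.177], [0.001, -1.0, 0.001]]
contact_force: [-0.1, 0.9, -0.0]
finger_gap: 0.0857
```

Call:
drive_tool(claw=[-1,-1,-1,-1,-1,-1,-1,-1], slide=[[0,0,0],[0,0,0],[0,0,0],[0,0,0],[0,0,0],[0,0,0],[0,0,0],[0,0,0]], turn=[0,0,0,0,0,0,0,0], squeeze=60)

```text
time_s: 4.4
position: [0.5792, -0.2962, 0.0455]
tcp_rot: [[0.177, -0.0, 0.984], [-0.984, 0.0, 0.177], [-0.0, -1.0, 0.0]]
contact_force: [-0.8, 1.2, 4.6]
finger_gap: 0.0135
```

```bash
python3 -c "
from h import *
o=robot.observe(); print(o['contact_force'],o['finger_gap'])
to((.579,-.295),.12,-79.7)
a=grab('side','s2.png'); cv2.imwrite('pics/s2c.png',cv2.resize(a[150:330,180:400],(800,655))[:600])"
```

```text
[-0.7892553   1.24194308  4.58074926] 0.013459841203400344
to [ 0.579 -0.295] 0.12 -79.7 slide [-0.12 -7.45 -0.  ] turn -0.002 | now [ 0.5792 -0.2962  0.0455] a -79.81 t 4.4
```

View pics/s2c.png

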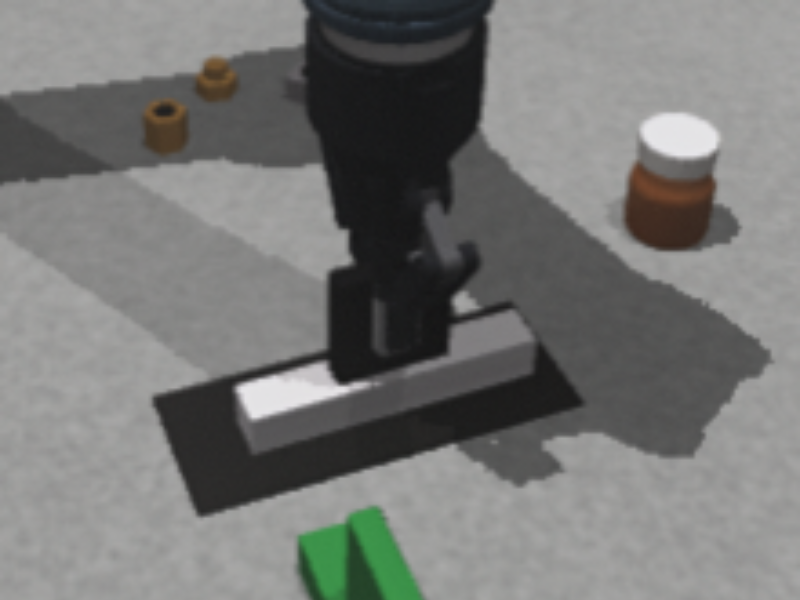

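The picture shows the bar gripped at the grip's middle, still level on the mat; the gap is 13.5 mm. Lifting.

Call:
drive_tool(claw=[-1,-1,-1,-1], slide=[[0,-3,0],[0,-7.5,0],[0,-7.5,0],[0,-7.5,0]], turn=[0,0,0,0])

```text
time_s: 4.95
position: [0.5786, -0.2957, 0.1192]
tcp_rot: [[0.177, -0.001, 0.984], [-0.984, 0.001, 0.177], [-0.001, -1.0, -0.001]]
contact_force: [-0.1, 0.0, -3.7]
finger_gap: 0.0131
```

```bash
python3 -c "
from h import *
to(bay(-.15,-.25),.12,4.3); print(robot.observe()['finger_gap'])"
```

```text
to [ 0.451 -0.069] 0.12 4.3 slide [-24.57  -0.04  -8.53] turn -1.468 | now [ 0.5786 -0.2957  0.1192] a -79.81 t 4.95
0.013090698338881622
```

Call:
drive_tool(claw=[-1,-1,-1,-1,-1,-1,-1,-1,-1,-1,-1,-1], slide=[[-3,0,-1],[-6,0,-2],[-9,0,-3],[-12,0,-4],[-15,0,-5],[-18,0,-6],[-21,0,-7],[-24.6,0,-8.5],[-24.6,0,-8.5],[-24.6,0,-8.5],[-24.6,0,-8.5],[-24.6,0,-8.5]], turn=[-0.15,-0.3,-0.45,-0.6,-0.75,-0.9,-1.05,-1.2,-1.35,-1.468,-1.468,-1.468])

```text
time_s: 6.45
position: [0.4515, -0.0693, 0.1198]
tcp_rot: [[0.997, -0.001, -0.072], [0.072, -0.0, 0.997], [-0.001, -1.0, 0.0]]
contact_force: [-0.0, -0.1, -3.0]
finger_gap: 0.0135
```

```bash
python3 -c "
from h import *
to(bay(-.15,-.25),.047,4.3); print(robot.observe()['finger_gap'])"
```

```text
to [ 0.451 -0.069] 0.047 4.3 slide [-0.02  7.28  0.03] turn -0.003 | now [ 0.4515 -0.0693  0.1198] a 4.15 t 6.45
0.013462722832823593
```

Call:
drive_tool(claw=[-1,-1,-1,-1,-1], slide=[[0,3,0],[0,5.5,0],[0,7.3,0],[0,7.3,0],[0,7.3,0]], turn=[0,0,0,0,0])

```text
time_s: 7.08
position: [0.4524, -0.0694, 0.0478]
tcp_rot: [[0.997, 0.001, -0.074], [0.074, -0.0, 0.997], [0.001, -1.0, -0.0]]
contact_force: [-0.3, -0.1, -3.1]
finger_gap: 0.0132
```

Call:
drive_tool(claw=[-1,-1,-1,-1,-1,-1,-1,-1,-1,-1], slide=[[1,0,0],[2,0,0],[3,0,0],[4,0,0],[5,0,0],[6,0,0],[7,0,0],[7.6,0,0],[8,0,0],[8,0,0]], turn=[0,0,0,0,0,0,0,0,0,0])

```text
time_s: 8.32
position: [0.5322, -0.0632, 0.0474]
tcp_rot: [[0.997, 0.001, -0.075], [0.075, -0.0, 0.997], [0.001, -1.0, -0.0]]
contact_force: [0.9, 0.2, -2.7]
finger_gap: 0.0132
```

```bash
python3 -c "
from h import *
to(bay(-.11,-.25),.047,4.3); print(robot.observe()['contact_force'])
a=grab('side','s3.png'); cv2.imwrite('pics/s3c.png',cv2.resize(a[60:300,130:450],(800,600)))"
```

```text
to [ 0.491 -0.066] 0.047 4.3 slide [-4.12  0.04  0.03] turn 0.0 | now [ 0.5322 -0.0632  0.0474] a 4.3 t 8.325
[ 0.91351201  0.23080323 -2.68430854]
```

View pics/s3c.png

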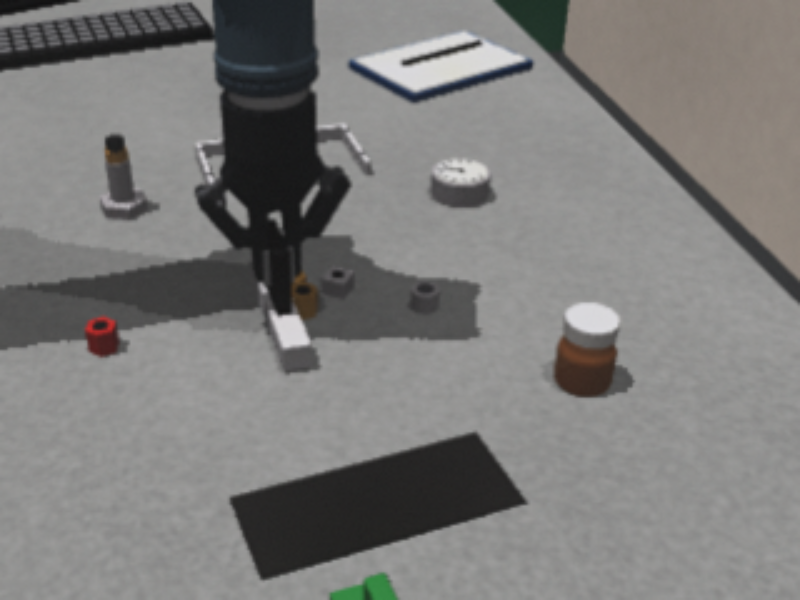

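The picture shows the spacer (305,300) and plug together against the bar's face, with the block (338,280) and cap (425,296) untouched. Next the bar goes over to the cap's far side.

Call:
drive_tool(claw=[-1,-1,-1,-1,-1,-1,-1,-1,-1,-1,-1,-1], slide=[[-1.5,0,0],[-2.5,0,0],[-2.5,-3,0],[-2.5,-7,0],[1,-7,0],[5,-7,0],[9,-7,0],[13,-7,0],[17,-7,0],[18.5,-7,0],[18.5,-7,0],[18.5,-7,0]], turn=[0,0,0,0,0,0,0,0,0,0,0,0])

```text
time_s: 9.88
position: [0.7147, -0.0498, 0.117]
tcp_rot: [[0.997, -0.002, -0.074], [0.074, -0.0, 0.997], [-0.002, -1.0, 0.0]]
contact_force: [-1.2, -0.3, -2.8]
finger_gap: 0.013
```

```bash
python3 -c "
from h import *
to(bay(.115,-.25),.047,4.3); to(bay(.073,-.25),.047,4.3)
a=grab('top','t4.png')
cv2.imwrite('pics/t4c.png',cv2.resize(a[100:280,60:360],(800,480)))"
```

```text
to [ 0.715 -0.049] 0.047 4.3 slide [0.08 7.   0.06] turn -0.001 | now [ 0.7147 -0.0498  0.117 ] a 4.26 t 9.875
to [ 0.674 -0.052] 0.047 4.3 slide [-4.12  7.    0.06] turn -0.001 | now [ 0.7147 -0.0498  0.117 ] a 4.26 t 9.875
```

View pics/t4c.png

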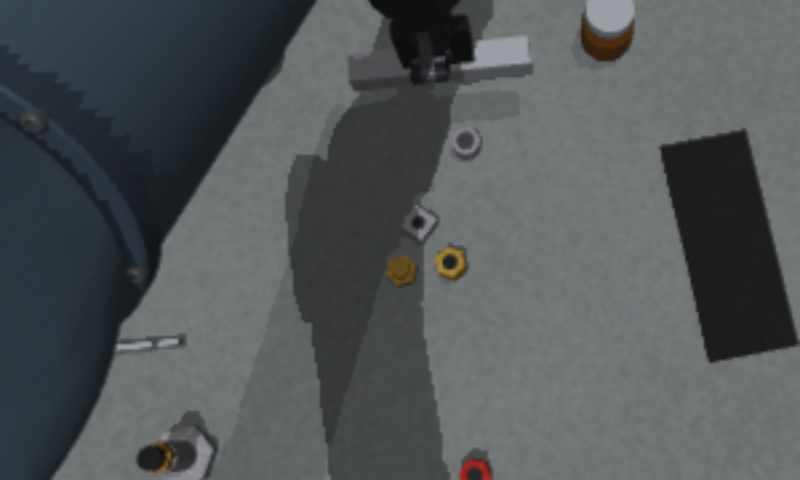

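The top view shows the bar above and beyond the cap (466,142). The block is at (420,222), with the plug (401,270) and spacer (450,262) shifted inward.

Call:
drive_tool(claw=[-1,-1,-1,-1,-1,-1,-1,-1,-1,-1,-1], slide=[[0,3,0],[0,5.5,0],[0,7,0],[0,7,0],[-1,7,0],[-2,7,0],[-3,7,0],[-3.8,7,0],[-4.4,7,0],[-4.4,7,0],[-4.4,7,0]], turn=[0,0,0,0,0,0,0,0,0,0,0])

```text
time_s: 11.3
position: [0.6725, -0.0527, 0.0473]
tcp_rot: [[0.997, -0.0, -0.075], [0.075, -0.0, 0.997], [-0.0, -1.0, 0.0]]
contact_force: [-0.7, -0.5, -2.0]
finger_gap: 0.0133
```

Call:
drive_tool(claw=[-1,-1,-1,-1,-1], slide=[[1.5,0,0],[2.5,0,0],[2.5,-3,0],[2.5,-7,0],[2.5,-7,0]], turn=[0,0,0,0,0])

```text
time_s: 11.92
position: [0.7003, -0.0513, 0.1211]
tcp_rot: [[0.997, 0.007, -0.075], [0.075, -0.001, 0.997], [0.007, -1.0, -0.001]]
contact_force: [-0.3, -1.4, -2.3]
finger_gap: 0.0132
```

```bash
python3 -c "
from h import *
to(bay(0,-.32),.117,-85.7)"
```

```text
to [ 0.606 -0.128] 0.117 -85.7 slide [-9.98  0.35 -6.9 ] turn 1.571 | now [ 0.7003 -0.0513  0.1211] a 4.3 t 11.925
```

Call:
drive_tool(claw=[-1,-1,-1,-1,-1,-1,-1,-1,-1,-1,-1,-1], slide=[[-2,0,-1.5],[-4,0,-3],[-6,0,-4.5],[-8,0,-6],[-10,0,-7],[-10,0,-7],[-10,0,-7],[-10,0,-7],[-10,0,-7],[-10,0,-7],[-10,0,-7],[-10,0,-7]], turn=[0.16,0.32,0.48,0.64,0.8,0.96,1.12,1.28,1.44,1.571,1.571,1.571])

```text
time_s: 13.42
position: [0.6026, -0.128, 0.1168]
tcp_rot: [[0.077, -0.001, 0.997], [-0.997, -0.0, 0.077], [-0.0, -1.0, -0.001]]
contact_force: [-0.9, -0.1, -2.7]
finger_gap: 0.0134
```

```bash
python3 -c "
from h import *
to(bay(0,-.32),.047,-85.7)
a=grab('side','s5.png'); cv2.imwrite('pics/s5c.png',cv2.resize(a[60:300,130:450],(800,600)))
a=grab('top','t5.png')
cv2.imwrite('pics/t5c.png',cv2.resize(a[100:280,60:360],(800,480)))"
```

```text
to [ 0.606 -0.128] 0.047 -85.7 slide [-0.01  6.98  0.35] turn 0.003 | now [ 0.6026 -0.128   0.1168] a -85.56 t 13.425
```

View pics/t5c.png

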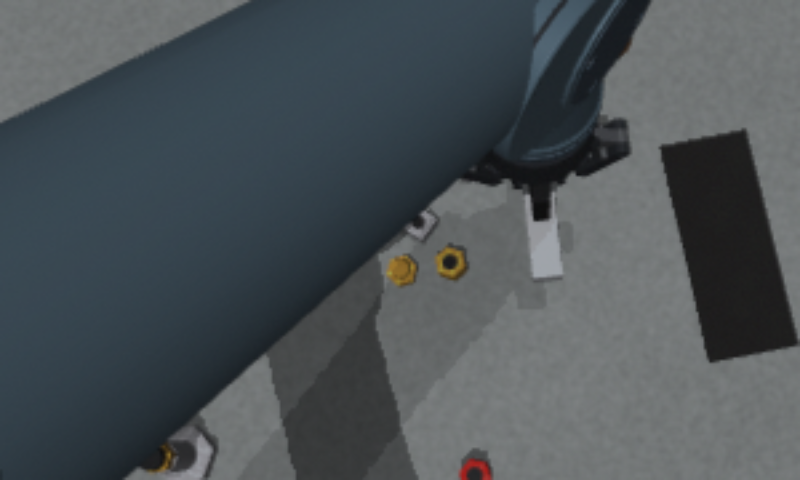

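The top view shows the bar square to the bay behind the spacer (450,262), plug (401,270) and block (420,222). The arm hides the cap. Lowering, then pushing toward the bay.

Call:
drive_tool(claw=[-1,-1,-1,-1,-1], slide=[[0,3,0.2],[0,5.5,0.3],[0,7,0.3],[0,7,0.3],[0,7,0.3]], turn=[0,0,0,0,0])

```text
time_s: 14.15
position: [0.6066, -0.1283, 0.0484]
tcp_rot: [[0.075, 0.001, 0.997], [-0.997, -0.0, 0.075], [0.001, -1.0, 0.001]]
contact_force: [1.1, -0.5, -2.9]
finger_gap: 0.0132
```

Call:
drive_tool(claw=[-1,-1,-1,-1,-1,-1,-1,-1,-1,-1,-1,-1], slide=[[-1,0,0],[-2,0,0],[-3,0,0],[-4,0,0],[-5,0,0],[-6,0,0],[-7,0,0],[-8,0,0],[-9,0,0],[-10,0,0],[-11,0,0],[-12,0,0]], turn=[0,0,0,0,0,0,0,0,0,0,0,0])

```text
time_s: 15.65
position: [0.5969, -0.0077, 0.0475]
tcp_rot: [[0.075, 0.0, 0.997], [-0.997, -0.0, 0.075], [0.0, -1.0, 0.0]]
contact_force: [0.4, -2.8, -1.7]
finger_gap: 0.0132
```

```bash
python3 -c "
from h import *
to(bay(0,.012),.047,-85.7); print(tobay(robot.observe()['position']))
a=grab('side','s6.png')[70:250,170:410]; b=grab('top','t6.png')[120:255,60:300]
cv2.imwrite('pics/c6.png',np.hstack([cv2.resize(a,(400,300)),cv2.resize(b,(400,300))]))"
```

```text
to [0.581 0.203] 0.047 -85.7 slide [-21.18   0.04   0.  ] turn -0.0 | now [ 0.5969 -0.0077  0.0475] a -85.71 t 15.65
[-1.000e-04 -1.998e-01]
```

View pics/c6.png

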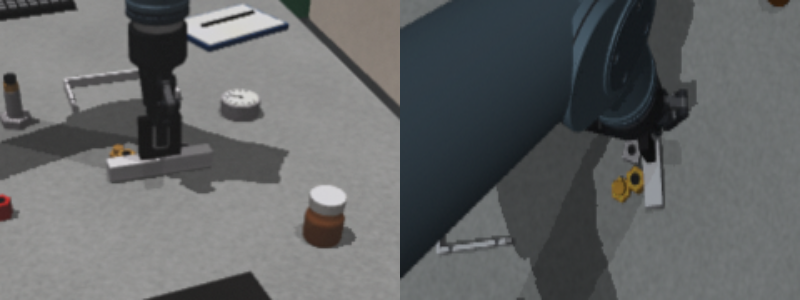

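```bash
cat > b.py <<'E'
from h import *
import sys
im=cv2.imread('pics/'+sys.argv[1]); h=cv2.cvtColor(im,cv2.COLOR_BGR2HSV)
m=((h[:,:,1]>110)&(h[:,:,2]>40)&(h[:,:,0]>12)&(h[:,:,0]<35)).astype(np.uint8)
n,l,s,c=cv2.connectedComponentsWithStats(m)
for i in range(1,n):
    if s[i,4]>20:
        w=onz(sys.argv[2],c[i:i+1],.018)[0]; print('brass',s[i],c[i].round(1),tobay(w))
E
python3 b.py t6.png top; python3 b.py s6.png side
python3 -c "
from h import *
for n,u,v,z in(('plug',621,188,.018),('spacer',635,180,.024),('block',631,151,.018),('barend',653,207,.026)): print(n,tobay(onz('top',[[60+(u-400)*.6,120+v*.45]],z)[0]))
a=cv2.imread('pics/t6.png')[165:225,165:245]; cv2.imwrite('pics/c6b.png',cv2.resize(a,(800,600),interpolation=cv2.INTER_CUBIC))"
```

```text
brass [278 108  19  15 141] [286.  116.4] [ 0.1435 -0.3942]
brass [187 195  19  16 170] [196.  203.1] [-0.0469 -0.1609]
brass [116 266   9  11  33] [121.4 271.4] [-0.1861  0.0192]
brass [236 157   9   7  47] [240.  160.1] [-0.052  -0.1547]
plug [-0.0497 -0.1526]
spacer [-0.0443 -0.1738]
block [-0.0115 -0.1694]
barend [-0.0755 -0.197 ]
```

View pics/c6b.png

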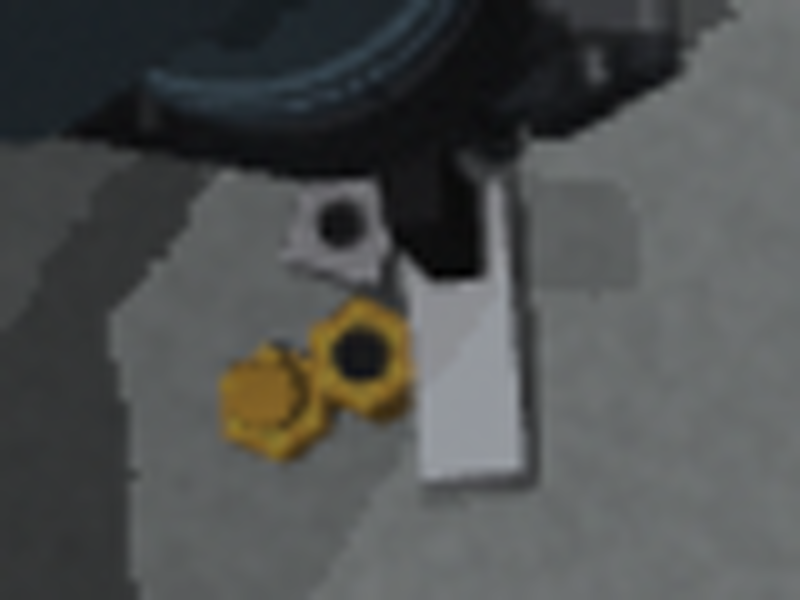

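The crop shows the spacer (360,350) on the bar's face, the plug (265,400) just ahead of it and the block (340,220) beside them. In the bay frame the plug is at x ≈ -50 mm, inside the walls. Carrying on.

Call:
drive_tool(claw=[-1,-1,-1,-1,-1,-1,-1,-1,-1,-1,-1,-1], slide=[[-1,0,0],[-2,0,0],[-3,0,0],[-4,0,0],[-5,0,0],[-6,0,0],[-7,0,0],[-8,0,0],[-9,0,0],[-10,0,0],[-11,0,0],[-11.5,0,0]], turn=[0,0,0,0,0,0,0,0,0,0,0,0])

```text
time_s: 17.25
position: [0.5882, 0.1075, 0.0474]
tcp_rot: [[0.076, -0.0, 0.997], [-0.997, 0.0, 0.076], [-0.0, -1.0, -0.0]]
contact_force: [1.1, -2.2, -2.9]
finger_gap: 0.0133
```

```bash
python3 -c "
from h import *
to(bay(0,.012),.047,-85.7); print(tobay(robot.observe()['position']))
a=grab('side','s7.png')[75:195,180:340]; b=grab('top','t7.png')[140:260,60:220]
cv2.imwrite('pics/c7.png',np.hstack([cv2.resize(a,(400,300),interpolation=2),cv2.resize(b,(400,300),interpolation=2)]))"; python3 b.py t7.png top;python3 b.py s7.png side
```

```text
to [0.581 0.203] 0.047 -85.7 slide [-9.63  0.04  0.02] turn 0.001 | now [0.5882 0.1075 0.0474] a -85.66 t 17.25
[-0.0001 -0.0843]
brass [278 108  19  15 135] [286.3 116.5] [ 0.1431 -0.3947]
brass [142 200  15  20 175] [149.2 210.2] [-0.0523 -0.0503]
brass [118 266   8  11  33] [121.8 271. ] [-0.1853  0.0181]
brass [226 138   9   3  22] [229.5 138.8] [-0.056  -0.0413]
```

View pics/c7.png

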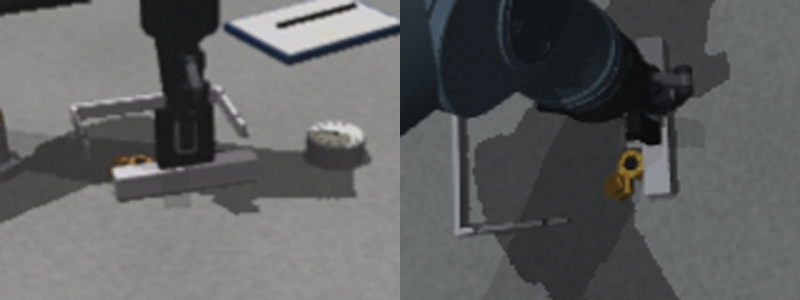

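The right panel puts the plug at about (618,186), drifting outward round the spacer (630,161) to x ≈ -60 mm. There is plenty of time, so I'll back off and repeat the sideways gather just before the mouth.

Call:
drive_tool(claw=[-1,-1,-1,-1,-1,-1,-1,-1,-1,-1,-1,-1], slide=[[1.5,0,0],[3,0,0],[3,-3,0],[3,-7,0],[3,-7,-2],[3,-7,-4],[3,-7,-6],[3,-7,-8],[3,-7,-10.5],[3,-7,-10.5],[2,-7,-10.5],[1.6,-7,-10.5]], turn=[0,0,0,0,-0.17,-0.35,-0.52,-0.7,-0.87,-1.05,-1.22,-1.4])

```text
time_s: 18.85
position: [0.4848, 0.0813, 0.1176]
tcp_rot: [[0.996, 0.0, 0.092], [-0.092, -0.0, 0.996], [0.0, -1.0, -0.0]]
contact_force: [-0.3, -0.5, -3.1]
finger_gap: 0.0135
```

```bash
python3 -c "
from h import *
to(bay(-.107,-.10),.117,4.3); print(tobay(robot.observe()['position']))
a=grab('side','s8.png')[75:195,180:340]; b=grab('top','t8.png')[140:260,60:220]
cv2.imwrite('pics/c8.png',np.hstack([cv2.resize(a,(400,300),interpolation=2),cv2.resize(b,(400,300),interpolation=2)]))"; python3 b.py t8.png top;python3 b.py s8.png side
```

```text
to [0.483 0.084] 0.117 4.3 slide [-0.22  0.06  0.23] turn -0.167 | now [0.4848 0.0813 0.1176] a -5.28 t 18.85
[-0.1052 -0.1026]
brass [278 108  19  15 133] [286.3 116.5] [ 0.1431 -0.3949]
brass [116 266  10  11  33] [121.5 271.5] [-0.1863  0.0189]
brass [224 138  17  11 132] [232.5 142.7] [-0.0526 -0.064 ]
```

View pics/c8.png

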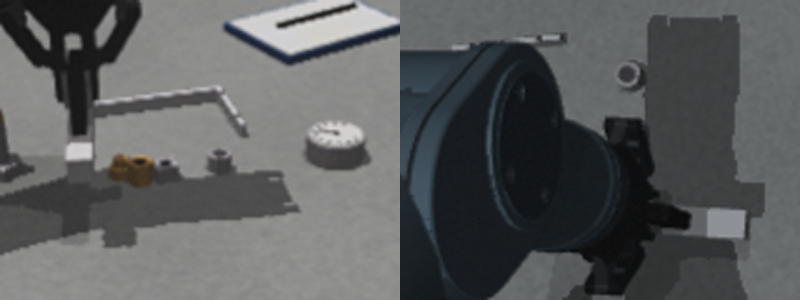

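All 12 viewings are now used, so numeric checks only from here. The left panel shows the plug (118,167), spacer (138,170), block (165,169) and cap (220,158) in a row at the mouth.

```bash
python3 -c "
from h import *
for n,u,v,z in(('plug',120,161,.022),('spacer',139,162,.024),('block',165,163,.018),('cap',221,152,.02),('wallend_R',244,135,.009),('wallend_L',82,137,.009)): print(n,tobay(onz('side',[[180+u*.4,75+v*.4]],z)[0]))
print('cap top',tobay(onz('top',[[60+(629-400)*.4,140+74*.4]],.02)[0]), 'wall end',tobay(onz('top',[[60+(566-400)*.4,140+38*.4]],.018)[0]))
"
```

```text
plug [-0.0617 -0.0505]
spacer [-0.0435 -0.062 ]
block [-0.0155 -0.0611]
cap [ 0.0468 -0.0578]
wallend_R [ 0.0879 -0.0066]
wallend_L [-0.0888  0.0408]
cap top [ 0.0443 -0.0612] wall end [ 0.087  -0.0016]
```

Call:
drive_tool(claw=[-1,-1,-1,-1,-1,-1,-1], slide=[[-0.2,0,0.2],[-0.2,0,0.2],[-0.2,3,0.2],[-0.2,5.5,0.2],[-0.2,7,0.2],[-0.2,7,0.2],[-0.2,7,0.2]], turn=[-0.1,-0.167,-0.167,-0.167,-0.167,-0.167,-0.167])

```text
time_s: 19.82
position: [0.4837, 0.0846, 0.0481]
tcp_rot: [[0.998, 0.001, -0.07], [0.07, 0.0, 0.998], [0.001, -1.0, 0.0]]
contact_force: [1.2, 1.3, -2.4]
finger_gap: 0.0134
```

```bash
python3 -c "
from h import *
print(tobay(robot.observe()['position'])); to(bay(-.072,-.10),.047,4.3)"
```

```text
[-0.106  -0.0993]
to [0.518 0.086] 0.047 4.3 slide [ 3.41  0.11 -0.05] turn -0.005 | now [0.4837 0.0846 0.0481] a 3.99 t 19.825
```

Push in, back off, lift.

Call:
drive_tool(claw=[-1,-1,-1,-1,-1,-1,-1,-1,-1,-1,-1,-1], slide=[[0.8,0,0],[1.6,0,0],[2.3,0,0],[2.9,0,0],[3.4,0,0],[3.4,0,0],[2,0,0],[0.5,0,0],[0.5,-3,0],[0.5,-7,0],[0.5,-7,0],[0.5,-7,-1]], turn=[0,0,0,0,0,0,0,0,0,0,0,0])

```text
time_s: 21.32
position: [0.4873, 0.0757, 0.1167]
tcp_rot: [[0.997, -0.001, -0.073], [0.073, 0.0, 0.997], [-0.001, -1.0, 0.001]]
contact_force: [-0.7, -0.0, -3.1]
finger_gap: 0.0136
```

```bash
cat > f.py <<'E'
from h import *
import sys
im=grab('side',sys.argv[1]+'.png'); h=cv2.cvtColor(im,cv2.COLOR_BGR2HSV)
m=((h[:,:,1]>110)&(h[:,:,2]>40)&(h[:,:,0]>12)&(h[:,:,0]<35)).astype(np.uint8)
n,l,s,c=cv2.connectedComponentsWithStats(m)
for i in range(1,n):
    x,y,w,hh,a=s[i]
    if a>25 and y>100 and x>200 and y<170: print('brass',s[i],'left/right edge at z=.012',tobay(onz('side',[[x,y+hh/2]],.012)[0]),tobay(onz('side',[[x+w,y+hh/2]],.012)[0]))
# dark bores seen from the side view (block, cap, spacer tops)
E
python3 f.py s9; python3 -c "
from h import *
print(tobay(robot.observe()['position'])); to(bay(0,-.13),.118,-85.7)"
```

```text
brass [229 137  15  13 123] left/right edge at z=.012 [-0.0605 -0.0552] [-0.0224 -0.0664]
[-0.1033 -0.111 ]
to [0.592 0.062] 0.118 -85.7 slide [10.34 -0.18 -1.85] turn 1.566 | now [0.4873 0.0731 0.1164] a 4.03 t 21.375
```

Call:
drive_tool(claw=[-1,-1,-1,-1,-1,-1,-1,-1,-1,-1,-1,-1], slide=[[0,0,-1.9],[2,0,-1.9],[4,0,-1.9],[6,0,-1.9],[8,0,-1.9],[10.3,0,-1.9],[10.3,0,-1.9],[10.3,0,-1.9],[10.3,0,-1.9],[10.3,0,-1.9],[10.3,0,-1.9],[10.3,0,-1.9]], turn=[0.16,0.32,0.48,0.64,0.8,0.96,1.12,1.28,1.44,1.566,1.566,1.566])

```text
time_s: 22.88
position: [0.5922, 0.0631, 0.1166]
tcp_rot: [[0.078, -0.001, 0.997], [-0.997, -0.001, 0.078], [0.0, -1.0, -0.001]]
contact_force: [0.0, 0.3, -1.8]
finger_gap: 0.013
```

```bash
python3 -c "
from h import *
print(tobay(robot.observe()['position'])); to(bay(0,-.13),.047,-85.7);to(bay(0,.018),.047,-85.7)"
```

```text
[ 0.0005 -0.1288]
to [0.592 0.062] 0.047 -85.7 slide [ 0.11  6.96 -0.04] turn 0.003 | now [0.5922 0.0631 0.1166] a -85.54 t 22.875
to [0.581 0.209] 0.047 -85.7 slide [-14.69   6.95  -0.  ] turn 0.003 | now [0.5922 0.0631 0.1166] a -85.54 t 22.875
```

Call:
drive_tool(claw=[-1,-1,-1,-1,-1,-1,-1,-1,-1,-1,-1,-1], slide=[[0,3,0],[0,5.5,0],[0,7,0],[0,7,0],[-1,7,0],[-2,7,0],[-3,7,0],[-4,7,0],[-5,7,0],[-6,7,0],[-7,7,0],[-8,7,0]], turn=[0,0,0,0,0,0,0,0,0,0,0,0])

```text
time_s: 24.38
position: [0.5867, 0.1438, 0.0474]
tcp_rot: [[0.076, 0.0, 0.997], [-0.997, -0.0, 0.076], [0.0, -1.0, 0.0]]
contact_force: [0.4, -1.8, -1.2]
finger_gap: 0.0131
```

```bash
python3 f.py s10; python3 b.py s10.png side; python3 -c "
from h import *
print(tobay(robot.observe()['position'])); to(bay(0,.018),.047,-85.7)
grab('top','t10.png')"; python3 b.py t10.png top
```

```text
[ 0.0011 -0.0457]
to [0.581 0.209] 0.047 -85.7 slide [-6.37  0.03 -0.09] turn 0.003 | now [0.5865 0.1461 0.0472] a -85.55 t 24.425
brass [278 108  19  15 128] [286.4 116.6] [ 0.1429 -0.3951]
brass [131 199  10  24 156] [135.9 211.3] [-0.0518 -0.0193]
brass [118 266   8  11  34] [121.6 270.9] [-0.185   0.0185]
```

```bash
python3 -c "
from h import *
for z in(.012,.018,.024): print(z,[tobay(onz('top',[[135.9,r]],z)[0]) for r in(198.5,211,223.5)])
im=cv2.imread('pics/t10.png'); h=cv2.cvtColor(im,cv2.COLOR_BGR2HSV)
m=((h[:,:,1]>110)&(h[:,:,2]>40)&(h[:,:,0]>12)&(h[:,:,0]<35))
for r in m[197:226,127:146]: print(''.join('.#'[int(v)] for v in r))
b=h[228:236,95:145,2]; print([tobay(onz('top',[[u,v]],.018)[0]) for u,v in((144,232),(128,227))]); print(h[222:236:2,105:135:2,2])"
```

```text
0.012 [array([-0.02  , -0.0182]), array([-0.05  , -0.0171]), array([-0.0795, -0.0159])]
0.018 [array([-0.0213, -0.0204]), array([-0.051 , -0.0192]), array([-0.0803, -0.0181])]
0.024 [array([-0.0226, -0.0225]), array([-0.0521, -0.0213]), array([-0.0812, -0.0202])]
...................
...................
........##.........
.......######......
.....########......
....###....##......
....##.....##......
....##.....###.....
....##.....###.....
....###...####.....
....#########......
......#######......
........#####......
.........####......
........####.......
.......######......
.....#########.....
.....#########.....
.....#########.....
.....#########.....
....##########.....
....##########.....
.....#########.....
......########.....
........#####......
..........#........
...................
...................
...................
[array([-0.102 , -0.0361]), array([-0.0866,  0.0006])]
[[51 50 50 51 52 51 52 52 50 53 51 52 51 52 52]
 [50 51 51 51 53 53 52 52 50 52 52 51 51 51 51]
 [52 49 49 51 52 52 53 51 51 51 42 51 51 52 51]
 [51 49 54 63 76 70 31 56 74 77 77 42 48 52 50]
 [76 76 78 72 58 54 44 51 51 50 50 52 51 50 52]
 [49 52 51 51 49 51 50 50 49 51 53 52 50 50 54]
 [51 51 51 51 49 52 50 50 49 49 53 50 51 49 62]]
```

The plug is beside the spacer, outer corner at x ≈ -79 mm against the wall at -86 mm, so it clears. Pushing in with a slight inward bias.

Call:
drive_tool(claw=[-1,-1,-1,-1,-1,-1,-1,-1,-1,-1], slide=[[-0.7,0,0.1],[-1.4,0,0.2],[-2.1,0,0.3],[-2.8,0,0.3],[-3.6,0,0.3],[-4.4,0,0.3],[-5.2,0,0.3],[-6,0,0.3],[-6.4,0,0.3],[-6.4,0,0.3]], turn=[0,0,0,0,0,0,0,0,0,0])

```text
time_s: 25.72
position: [0.5849, 0.2081, 0.0475]
tcp_rot: [[0.076, 0.0, 0.997], [-0.997, 0.001, 0.076], [-0.001, -1.0, 0.0]]
contact_force: [0.7, -0.2, -3.2]
finger_gap: 0.0134
```

```bash
python3 -c "
from h import *
print(tobay(robot.observe()['position'])); to(bay(0,.018),.047,-85.7)
grab('top','t11.png')
im=cv2.imread('pics/t11.png'); h=cv2.cvtColor(im,cv2.COLOR_BGR2HSV)
m=((h[:,:,1]>110)&(h[:,:,2]>40)&(h[:,:,0]>12)&(h[:,:,0]<35))
n,l,s,c=cv2.connectedComponentsWithStats(m.astype(np.uint8))
for i in range(1,n):
  if s[i,4]>20 and s[i,0]<150: print(s[i],tobay(onz('top',c[i:i+1],.018)[0]))
for r in m[197:232,95:135]: print(''.join('.#'[int(v)] for v in r))"
```

```text
[0.0041 0.0164]
to [0.581 0.209] 0.047 -85.7 slide [-0.16  0.05 -0.41] turn 0.001 | now [0.5849 0.2081 0.0475] a -85.62 t 25.725
[105 200  12  24 126] [-0.0491  0.0415]
[118 266   8  11  33] [-0.185   0.0187]
........................................
........................................
........................................
..............#.........................
.............####.......................
...........#######......................
..........##....###.....................
..........##.....##.....................
..........#......##.....................
..........#......##.....................
..........##.....##.....................
..........###..####.....................
..........########......................
............######......................
..............####......................
................##......................
................###.....................
..............#####.....................
.............######.....................
............######......................
............#######.....................
............#######.....................
............######......................
............#######.....................
............#########...................
..............########..................
................####....................
........................................
........................................
........................................
........................................
........................................
........................................
........................................
........................................
```

Call:
drive_tool(claw=[-1,-1,-1,-1,-1,-1,-1,-1,-1,-1,-1,-1], slide=[[2,0,0],[4,0,0],[7,0,0],[9,-3,0],[11,-7,0],[15,-7,0],[20,-7,0],[25,-7,0],[30,-7,0],[35,-7,0],[40,-7,0],[45,-7,0]], turn=[0,0,0,0,0,0,0,0,0,0,0,0])

```text
time_s: 27.28
position: [0.6175, -0.2452, 0.1175]
tcp_rot: [[0.073, -0.0, 0.997], [-0.997, -0.0, 0.073], [0.0, -1.0, -0.0]]
contact_force: [0.2, 0.8, -2.1]
finger_gap: 0.0134
```

```bash
cat > g.py <<'E'
from h import *
import sys
im=grab('top',sys.argv[1]+'.png'); h=cv2.cvtColor(im,cv2.COLOR_BGR2HSV)
# rectified patch of the bay at z=.02, 1 mm/px: columns = bay x -95..95, rows = bay y -60..110
c=robot.camera_params('top'); R=np.array(c['orientation']); X,Y=np.meshgrid(np.arange(-95,96,1.)/1000,np.arange(-60,111,1.)/1000)
W=np.stack([M[0]+X*EX[0]+Y*EY[0],M[1]+X*EX[1]+Y*EY[1],np.full_like(X,.02)],-1).reshape(-1,3)
d=(W-np.array(c['position']))@R; D=np.diag([1.,-1,-1])
uv=cv2.projectPoints(d@D,np.zeros(3),np.zeros(3),np.array(c['mtx']),np.array(c['dist_coeffs']))[0].reshape(X.shape+(2,)).astype(np.float32)
p=cv2.remap(im,uv,None,cv2.INTER_LINEAR); cv2.imwrite('pics/'+sys.argv[1]+'r.png',p)
g=cv2.cvtColor(p,cv2.COLOR_BGR2GRAY).astype(int); med=np.median(g); print('median',med)
hp=cv2.cvtColor(p,cv2.COLOR_BGR2HSV)
for y in range(0,170,5):
    print('%4d '%(y-60)+''.join('B' if hp[y,x,1]>110 else '#' if g[y,x]>med+22 else '-' if g[y,x]<med-22 else '.' for x in range(0,190,2)))
E
python3 g.py t12; python3 -c "
from h import *
to((.577,-.296),.12,-79.7)"
```

```text
median 63.0
 -60 ......................................................--.......................................
 -55 ........................................................-.--...................................
 -50 ............................................................-..................................
 -45 ...............................................................................................
 -40 .................................................................-.............................
 -35 ...............................................................................................
 -30 ......................................................................--.......................
 -25 ...............................................................................................
 -20 ...............................................................................................
 -15 ...............................................................................................
 -10 .........................................................................
[... 1763 characters left out ...]
........................................................................#####
  85 ...........................................................................................####
  90 ..............................................................................................#
  95 ..........................................................................................#####
 100 ..........................................................................................#####
 105 ........................................................................................#######
to [ 0.577 -0.296] 0.12 -79.7 slide [ 3.83 -0.09 -4.14] turn -0.114 | now [ 0.6158 -0.2551  0.1187] a -86.25 t 27.325
```

```bash
python3 - <<'E'
from h import *
c=robot.camera_params('top'); R=np.array(c['orientation'])
w=np.array([[*bay(0,0),.02],[*bay(.05,.05),.02]]); d=(w-c['position'])@R*[1,-1,-1]
print(d, cv2.projectPoints(d,np.zeros(3),np.zeros(3),c['mtx'],c['dist_coeffs'])[0].reshape(-1,2), (robot.observe()['time_s']))
im=cv2.imread('pics/t12.png'); h=cv2.cvtColor(im,cv2.COLOR_BGR2HSV); V=h[:,:,2]
for r in range(150,238,2): print(r,''.join('B' if h[r,u,1]>110 else '#' if V[r,u]>80 else '-' if V[r,u]<40 else '.' for u in range(76,150)))
E
```

```text
[[-0.31057769 -0.01235795  0.84354684]
 [-0.36531359 -0.05618197  0.85268119]] [[126.66765017 190.37974448]
 [105.09969056 172.04864781]] 27.325
150 ##############################............................................
152 ###########################...............................................
154 #########################.................................................
156 ########################..................................................
158 ############.#########....................................................
160 #############.............................................................
162 #######...................................................................
164 ..........................................................................
166 ..........................................................................
168 ..........................................................................
170 ..........................................................................
172 ..........................................................................
174 ...
[... 1820 characters left out ...]
####################################################################
222 ##########################################################################
224 ##########################################################################
226 ##########################################################################
228 ##########################################################################
230 ##########################################################################
232 ##########################################################################
234 ##########################################################################
236 ##########################################################################
```

The code is right; the arm is covering the bay in the top view. I'll put the straightedge back first, then check.

Call:
drive_tool(claw=[-1,-1,-1,-1], slide=[[3.8,0,-4],[3.8,0,-4],[3.8,0,-4],[3.8,0,-4]], turn=[-0.114,-0.114,-0.114,-0.114])

```text
time_s: 27.82
position: [0.5824, -0.2815, 0.1173]
tcp_rot: [[0.189, 0.0, 0.982], [-0.982, 0.001, 0.189], [-0.001, -1.0, 0.0]]
contact_force: [0.1, 0.5, -3.2]
finger_gap: 0.0134
```

```bash
sed -e "s/'top'/'side'/g" g.py > gs.py; python3 gs.py s13; python3 -c "
from h import *
to((.577,-.296),.0455,-79.7)"
```

```text
median 116.0
 -60 ################################################################..-----------------------------
 -55 ################################################################..-----------------------------
 -50 #################################################################.-----------------------------
 -45 ##################################################################.----------------------------
 -40 ##################################################################.----------------------------
 -35 ###################################################################.---------------------------
 -30 ....###############################################################.---------------------------
 -25 ..--..##############################################################.--------------------------
 -20 ..--..###############################################################.-------------------------
 -15 ..--..###############################################################.-------------------------
 -10 ..--..######....##############.#########....####################..###..-
[... 1765 characters left out ...]
----------------------------------------------------------------------------
  85 .###..-----------------------------------------------------------------------------------------
  90 ####.------------------------------------------------------------------------------------------
  95 #####.......................................................................-........----------
 100 ##################.#################################.###########...#########..#######.---------
 105 ######################################################################################.--------
to [ 0.577 -0.296] 0.0455 -79.7 slide [ 1.34  7.17 -0.82] turn 0.011 | now [ 0.5825 -0.2813  0.1173] a -79.04 t 27.875
```

The side view rectified to the bay frame shows all four inside: plug x≈-61, spacer -31, block -5, cap +43 mm, all at y≈40 mm. Lowering onto the mat.

Call:
drive_tool(claw=[-1,-1,-1,-1,-1,-1,-1,-1], slide=[[1.3,0,-0.8],[1.3,2,-0.8],[1.3,4,-0.8],[1.3,6,-0.8],[1.3,6.7,-0.8],[1.3,7.1,-0.8],[1.3,7.1,-0.8],[1.3,7.1,-0.8]], turn=[0.01,0.01,0.01,0.01,0.01,0.01,0.01,0.01])

```text
time_s: 28.88
position: [0.577, -0.2968, 0.0471]
tcp_rot: [[0.179, 0.001, 0.984], [-0.984, -0.001, 0.179], [0.001, -1.0, 0.001]]
contact_force: [0.5, -0.2, -3.0]
finger_gap: 0.0133
```

```bash
python3 -c "
from h import *
o=robot.observe(); print(o['contact_force']); to((.577,-.296),.0455,-79.7)"
```

```text
[ 0.48676417 -0.1658267  -3.00713223]
to [ 0.577 -0.296] 0.0455 -79.7 slide [-0.08  0.16  0.01] turn 0.0 | now [ 0.577  -0.2968  0.0471] a -79.69 t 28.875
```

Call:
drive_tool(claw=[-1,-1,-1,-1], slide=[[0,0.1,0],[0,0.2,0],[0,0.2,0],[0,0.2,0]], turn=[0,0,0,0])

```text
time_s: 29.38
position: [0.5769, -0.2967, 0.0455]
tcp_rot: [[0.179, 0.001, 0.984], [-0.984, 0.0, 0.179], [0.0, -1.0, 0.001]]
contact_force: [-2.3, 1.4, 5.1]
finger_gap: 0.0131
```

Call:
drive_tool(claw=[-0.6,-0.2,0.2,0.6,1,1,1,1], slide=[[0,0,0],[0,0,0],[0,0,0],[0,0,0],[0,0,0],[0,0,0],[0,0,0],[0,0,0]], turn=[0,0,0,0,0,0,0,0])

```text
time_s: 30.38
position: [0.5766, -0.2965, 0.0444]
tcp_rot: [[0.179, 0.0, 0.984], [-0.984, -0.0, 0.179], [0.0, -1.0, 0.0]]
contact_force: [-0.8, 0.2, 0.1]
finger_gap: 0.085
```

Call:
drive_tool(claw=[1,1,1,1,1,1,1,1,1,1], slide=[[0,-3,0],[0,-8,0],[0,-13,0],[0,-18,0],[0,-22,0],[0,-22,-6],[0,-22,-12],[0,-22,-14],[0,-22,-14],[0,-22,-14]], turn=[0,0,0,0,0,0,0,0,0,0])

```text
time_s: 31.62
position: [0.4408, -0.3209, 0.2644]
tcp_rot: [[0.181, 0.001, 0.983], [-0.983, -0.0, 0.181], [0.0, -1.0, 0.001]]
contact_force: [0.6, 0.8, -0.2]
finger_gap: 0.0852
```

```bash
python3 gs.py s14 | sed -n 14,28p; python3 - <<'E'
from h import *
im=cv2.imread('pics/s14.png'); hs=cv2.cvtColor(im,cv2.COLOR_BGR2HSV)
def blob(n,im,z,roi,lo,name):
    h=cv2.cvtColor(im,cv2.COLOR_BGR2HSV); m=np.zeros(h.shape[:2],bool); x0,y0,x1,y1=roi
    m[y0:y1,x0:x1]=lo(h[y0:y1,x0:x1])
    k,l,s,c=cv2.connectedComponentsWithStats(m.astype(np.uint8)); i=1+np.argmax(s[1:,4])
    w=onz(n,np.argwhere(l==i)[:,::-1],z)[:,:2].astype(np.float32); print(name,s[i],cv2.minAreaRect(w))
blob('side',im,.026,(215,225,345,285),lambda h:h[:,:,2]>195,'bar side')
t=grab('top','t14.png')
blob('top',t,.026,(300,140,370,240),lambda h:(h[:,:,2]>110)&(h[:,:,1]<60),'bar top')
old=cv2.imread('pics/side0.png')
for nm,(x0,y0,x1,y1) in(('gauge',(298,120,330,145)),('transm',(165,110,192,148)),('jar',(348,178,382,220))):
    d=cv2.absdiff(old,im)[y0:y1,x0:x1].max(2); print(nm,'changed px frac',(d>40).mean().round(3))
print(robot.observe()['contact_force'],robot.observe()['time_s'])
E
```

```text
0 -.......---BBBBBB--------B-------------------------.........---------------..........-----.....
   5 ..###...--BBBBBBBBB---BBBBBBBBBB-------------------.........---------------...........---..##..
  10 -.###...-BBBBBBBBBBBBBBBBBBBBBBB-------------------.........--------------...........----.####.
  15 ..##....-BBBBBBBBBBBBBBBBBBBBBBB-------------------.........--------------...........----..##..
  20 -........BBBBBBBBBBBBBBBBBBBBBBBB------------------..........--------------..........-----.....
  25 --..-.....BBBBBBBBBBBBBBBBBBBBBBBB------------................-------------...........----.....
  30 --.#.......BBBBBBBBBB.--BBBBBBBBBB---.........................--------------..........---..#...
  35 --.#.-......BBBBBBBB-..--BBBBBBBBBBB--...#.-----...............---.---................---.###..
  40 --...........-BBBBBB-...-BBBBBBBBBBB--.....------..................-------............---.####.
  45 ---...........BBBBBB.....BBBBBBBBBBBB...##..---....................-------............---.####.
  50 ----...........BBBB.......BBBB----BBB....#......#....................----............----.####.
  55 -----......................BBB-----..................................................----.####.
  60 ------......................BB-----..................................................----.####.
  65 --------.....-------.....------.....------.....------......-----.......-----......-------.####.
  70 -----------------------------------------------------------------------------------------.####.
bar side [245 253  19  12 153] ((0.5187746286392212, -0.3062708377838135), (0.029090603813529015, 0.022551074624061584), 10.43382740020752)
bar top [335 203  13  16 135] ((0.5190687775611877, -0.30697646737098694), (0.030523989349603653, 0.02341570146381855), 12.23776626586914)
gauge changed px frac 0.0
transm changed px frac 0.562
jar changed px frac 0.0
[-0.55560252  0.4728032  -0.96738202] 31.725
```

The bar is back in place: its visible end sits at (0.504,-0.309), as at the start, so its centre is ≈(0.577,-0.295). The transmitter patch changed, probably from the arm's shadow, so I'll check its orange band.

```bash
python3 - <<'E'
from h import *
for n,f0,f1,(x0,y0,x1,y1) in(('top','top0.png','t14.png',(100,250,145,290)),('side','side0.png','s14.png',(160,105,195,150))):
    for f in(f0,f1):
        h=cv2.cvtColor(cv2.imread('pics/'+f),cv2.COLOR_BGR2HSV)[y0:y1,x0:x1]
        for nm,m in(('orange',(h[:,:,1]>110)&(h[:,:,0]>8)&(h[:,:,0]<35)&(h[:,:,2]>40)),('dark',h[:,:,2]<30)):
            p=np.argwhere(m); print(n,f,nm,len(p),(p.mean(0)[::-1]+[x0,y0]).round(1) if len(p) else '')
o=robot.observe(); print(o['finger_gap'],np.abs(o['qd']).max())
E
```

```text
top top0.png orange 31 [121.2 271.5]
top top0.png dark 68 [116.3 271.4]
top t14.png orange 35 [121.4 271.3]
top t14.png dark 58 [116.4 271.3]
side side0.png orange 28 [175.5 122.2]
side side0.png dark 24 [175.5 117.3]
side s14.png orange 14 [173.8 122.1]
side s14.png dark 288 [185.2 116.6]
0.08514932334199246 0.007749192944815602
```

The transmitter hasn't moved: its top-view pixels match within 0.2 px, and in the side view the arm is in front of it. Handing in.

```bash
python3 -c "
from h import *
print(robot.hand_in())"
```

```text
the job is handed in; nothing more can be done
None
```

I gathered the four fittings with the straightedge, pushed them into the bay as one group, put the straightedge back on its mat and let go. I handed the job in at about 32 s; no verdict was reported.

**How it went:** I pushed the spacer and plug inward from one side and the cap from the other. On the way in the plug drifted outward, so I gathered that side once more just short of the mouth, then made the final push.

**Last checks:**

| Item | Result |
|---|---|
| Fittings (side view, bay frame) | x about -61 (plug), -31 (spacer), -5 (block) and +43 mm (cap); all about 40 mm past the mouth |
| Straightedge | centre about (0.577, -0.295), within 10 mm of the mat's centre; half of it was in shadow, so this comes from its visible end and the release pose |
| Gripper | open and clear of everything |
| Gauge and jar | pixels unchanged in the side view |
| Transmitter | unchanged in the top view to 0.2 px |

**Disagreements:**
- The side-view check on the transmitter showed a change, most likely because the arm and its shadow were in front of it.
- The first top-view check of the bay failed because the arm covered it, so the block and cap positions come from the side view only.
- I had used all 12 picture views by then, so the last checks were numeric.

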